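# Stow the closed containers in the trays they fit

## Robot

A 7-joint arm with a two-finger parallel gripper is mounted at the origin on a cart in front of the work surface, level with it; the furniture and walls round the work are solid. World frame = base frame: x ahead of the robot, y to its left, z up, the work surface at z = 0. Lengths are in m, angles in rad, forces in N, time in s.
With the tool pointing down it reaches from about 0.425 to 0.875 m from the base axis. Payload 4.7 kg.
Tool frame: the origin (TCP) lies on the centre line of the jaws, within the pads' length; the fingertips stand 19 mm ahead of it and the grasp point (between the pads) is the TCP; z points along the fingers, y is the line along which they close (so a half turn about z gives the same grasp; the last joint's range is limited). The gripper opens to 87 mm and grips with 3 to 60 N. Pads are 19 mm wide; open, the fingers measure 117 mm over their backs; the gripper's body (75 mm by 190 mm) begins 51 mm behind the grasp point.
Start: joints at [0.014, 0.321, -0.07, 1.45, 0.023, 1.371, -0.057], TCP at [0.65, -0, 0.242] pointing down, gripper open.
Joint ranges: [-2.86, 2.86], [-0.3, 2.09], [-1.38, 1.24], [0.06, 2.45], [-1.56, 4.7], [0.09, 2.05], [-2.69, 2.69]. Speed limits (rad/s): [2.57, 2.57, 3.14, 3.14, 3.14, 3.14, 3.14].

## Interface

Orientations are given as a unit quaternion [w, x, y, z].
In Python, from workcell import robot gives the robot as it stands. The module is installed in compiled form; this text tells all that it offers.
- The arm moves only by the shell command python3 -m pendant 'ROWS' [FORCE]. ROWS is JSON, one flat list of numbers, 7 for each row, row after row: the shift along the tool's x, y, z each as a share of 20 cm, from -1 to 1, then the turn, a rotation vector about the tool's x, y, z each as a share of 0.08 rad, from -1 to 1, then the closure, from 0 (fully open) to 1 (shut). A call has 1 to 12 rows; each row shifts and turns the commanded pose from where the row before left it, along the tool's axes as they then stand; what a row does not reach is not made up. A row lasts 1/10 s, in which the tool goes at most 50 mm and 8.59 degrees, less where a joint would pass 70% of its speed; a pose out of reach is approached as far as the arm can. A call with a number of a shift or a turn outside -1 to 1 is refused whole. A call with a gripper value outside its range is refused whole. The fingers move at their own pace and stop on an object; FORCE is the grip in N (left out, the last holds). Time passes only in rows, so rows that do not move let the fingers close. It gives the time, the measured TCP pose, the force, the opening and the grip force at its end, in the units of the state.
- robot.observe(): the state, without advancing time (a new reading comes with each control period).
- robot.camera(name): name is "side" or "top"; returns a dict with "img" (400x640x3 uint8, red, green, blue), "fx", "fy", "cx", "cy" (pixels), "D" ([k1, k2, p1, p2, k3] as OpenCV has them; the pictures are not rectified), "R" (3x3) and "t" (3): a world point X has camera coordinates R X + t. Camera axes: x right, y down, z forward; pixel columns grow to the right and rows downward; lengths in m; the calibration is good to about 2 mm. A picture is of the moment at which its call begins. There is no depth.
- robot.finish_job(): hands the job in; it is judged then, once.
The state is a dict: "t": time; "joints": joint angles; "joint_velocities": joint speeds; "joint_torque": joint torques, N m; "tool_pos": TCP position; "tool_rot": TCP orientation; "force": force on the tool from outside, world axes, zero at the start; "torque": the same for the moment, N m; "width": finger opening in m; "grip_force": force on a finger pad.
Only numpy, scipy, OpenCV 4.12 (cv2) and the standard library are available. Lean on these libraries where they do the work, as an engineer would, in place of code of your own. Each camera call takes 0.05 s, during which the arm holds its last target. There are 200 camera calls.

## Task

Tidy the bench: put each of the three closed containers (small carton, round pot, slim case) into the wooden tray whose recess fits it, set down upright and flat inside the rim, not dropped. Leave the two bare blocks and the black loupe standing where they are.

Things in the scene. Friction and masses are not known exactly. Their poses are not given: they have to be found in the camera images.
- carton: Small flat off-white cardboard carton, closed: 34 mm along x, 58 mm along y, 12 mm high. Origin: centre of its underside, z up.
- pot: Round amber pot with a white lid (screwed on): 45 mm diameter, 25 mm high. Origin: centre of its underside, z up.
- case: Long slim grey plastic saw-blade case, closed, small steel clasp: 24 mm along x, 90 mm along y, 16 mm high. Origin: centre of its underside, z up.
- tray_carton: Oblong dark wooden tray, its rim 4 mm above the recess floor, 62 x 86 mm outside, 8 mm high, grey felt-lined recess of 50 mm along x by 74 mm along y, floor 4 mm above the bench. Takes the small carton, with 8 mm to spare all round, its x and y along the tray's. Screwed down. Origin: centre of its underside; z up, x and y along its sides.
- tray_pot: Square dark wooden tray, 75 x 75 mm outside, 8 mm high, with a grey felt-lined round recess of 61 mm diameter, floor 4 mm above the bench. Takes the round pot, with 8 mm to spare all round. Screwed down. Origin: centre of its underside; z up, x and y along its sides.
- tray_case: Long narrow dark wooden tray, 52 x 118 mm outside, 8 mm high, grey felt-lined recess of 40 mm along x by 106 mm along y, floor 4 mm above the bench. Takes the slim case, with 8 mm to spare all round, its x and y along the tray's. Screwed down. Origin: centre of its underside; z up, x and y along its sides.
- block: Bare grey-brown soldering block, 59 mm along x, 63 mm along y, 26 mm high, not a container: to be left alone. Origin: centre of its underside. Right of it (towards -y, from y = -0.29 on, back to the robot) a bench lamp and its arm stand up to 0.38 m above the bench, also below the start pose: rise first, then swing left. Elsewhere fixed bottles and cups stand up to 90 mm high.
- chip: Little bare wooden block, 21 mm along x, 27 mm along y, 10 mm high, not a container: to be left alone. Origin: centre of its underside.
- loupe: Black watchmaker's loupe standing on its wide end, 38 mm diameter, 32 mm high, not a container: to be left alone. Origin: centre of its underside.
Mind the look-alikes: they are no part of the job. Several things have the shape of the carton; the one meant has the colours described above.

How it is judged:
At the end, for the whole second after the job is handed in: Carton, pot and case each upright (0.1 rad) on the floor of the recess that fits it (underside 1 to 6.5 mm above the tray's, centre within 15 mm of the tray's), released, at rest; both blocks and loupe within 20 mm of where they stood (horizontal distance between carton and tray_carton below 0.015 m and z of carton in the frame of tray_carton between 0.001 and 0.0065 m and angle between each of carton, pot, case's own z axis and vertical below 0.1 rad and linear speed of each of carton, pot, case below 0.02 m/s and horizontal distance between pot and tray_pot below 0.015 m and z of pot in the frame of tray_pot between 0.001 and 0.0065 m and horizontal distance between case and tray_case below 0.015 m and z of case in the frame of tray_case between 0.001 and 0.0065 m and distance of each of block, chip, loupe from where it was at the start of the episode below 0.02 m); the robot touches nothing.
It fails at once if the grey-brown block is moved more than 20 mm (distance of block from where it was at the start of the episode above 0.02 m).
It fails at once if the little wooden block is moved more than 20 mm (distance of chip from where it was at the start of the episode above 0.02 m).
It fails at once if the loupe is moved more than 20 mm (distance of loupe from where it was at the start of the episode above 0.02 m).
It fails at once if a container is dropped or thrown (faster than 1.2 m/s) (linear speed of any of carton, pot, case above 1.2 m/s).
It also fails if it takes over 88 s, if anything falls off the work surface, if the arm or the gripper's body presses on something with over 40 N, if the wrist force passes 120 N, or if a joint passes its speed limit or range.

## Working session

There is one attempt and no reset: what is moved stays moved. The work goes in short steps, Python scripts to look and compute and a shell command to move; the robot and the scene stay as the last step left them, time stands still between calls to the robot, and variables do not carry over. Pictures are saved under pics/ and viewed, at most 14 in all, crops included, and the job is handed in when it is done.

```bash
mkdir -p pics
python3 - <<'E'
from workcell import robot
import cv2,numpy as np,pickle
for n in("top","side"):
    c=robot.camera(n); pickle.dump(c,open(n+".pkl","wb")); cv2.imwrite(f"pics/{n}0.png",c["img"][:,:,::-1])
    print(n,c["fx"],c["cx"],c["cy"],c["D"],(-np.array(c["R"]).T@c["t"]).round(3),np.array(c["R"]).round(2).tolist())
s=robot.observe();print(s["t"],s["tool_pos"],s["tool_rot"],s["width"])
E
```

```text
top 487.21285083218214 320.6478919725632 201.45802996957357 [-0.15476611  0.          0.          0.          0.        ] [0.368 0.114 1.21 ] [[-0.0, -1.0, 0.0], [-0.98, 0.0, -0.2], [0.2, -0.0, -0.98]]
side 370.1621714919717 322.79374581834094 199.66805754262447 [-0.03083748  0.          0.          0.          0.        ] [0.471 0.885 0.437] [[-0.99, -0.15, -0.0], [-0.06, 0.43, -0.9], [0.14, -0.89, -0.44]]
0.1 [ 6.49551371e-01 -4.39782352e-05  2.40562225e-01] [-5.66248488e-04  7.07078538e-01  7.07134505e-01 -6.41705765e-04] 0.08711072518890212
```

View pics/top0.png

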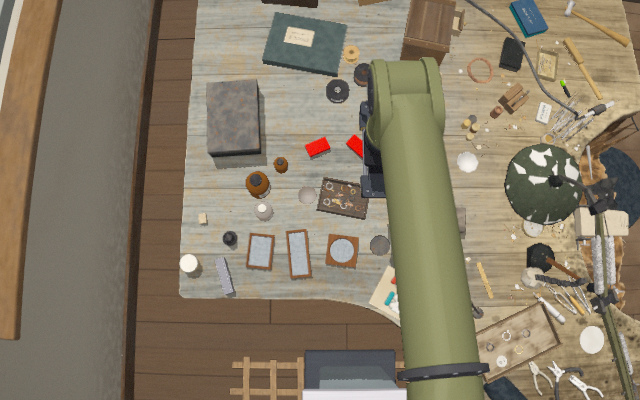

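View pics/side0.png

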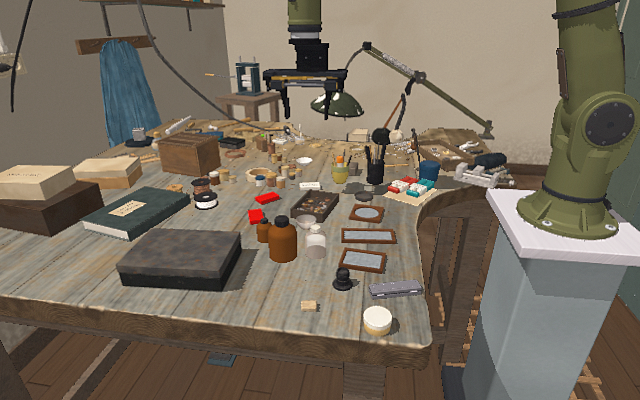

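The top view shows the trays at (260,251) carton, (299,254) case and (342,250) pot. It also shows the case at (224,275), the pot at (190,265), the chip at (203,218) and the loupe at (230,239). The carton and the block aren't visible and are probably under the arm; the side view has a whitish flat thing near (310,186). I'll write helpers, rise, and swing left over the known things.

```bash
cat > h.py <<'E'
import cv2,numpy as np,pickle
def K(c): return np.array([[c["fx"],0,c["cx"]],[0,c["fy"],c["cy"]],[0,0,1]])
def ray(c,uv,z):
    p=cv2.undistortPoints(np.array(uv,float).reshape(-1,1,2),K(c),np.array(c["D"])).reshape(-1,2)
    R=np.array(c["R"]);o=-R.T@np.array(c["t"])
    d=np.c_[p,np.ones(len(p))]@R
    return (o+d*((z-o[2])/d[:,2])[:,None])[:,:2]
def proj(c,X):
    R=np.array(c["R"]);return cv2.projectPoints(np.array(X,float).reshape(-1,3),cv2.Rodrigues(R)[0],np.array(c["t"],float),K(c),np.array(c["D"]))[0].reshape(-1,2)
def load(n): return pickle.load(open(n+".pkl","rb"))
def snap(n,name):
    from workcell import robot
    c=robot.camera(n);pickle.dump(c,open(name+".pkl","wb"));cv2.imwrite(f"pics/{name}.png",c["img"][:,:,::-1]);return c
E
python3 - <<'E'
from h import *
c=load("top")
for n,uv,z in[("tc",(260,251),.008),("tcase",(299,254),.008),("tp",(342,250),.008),("case",(224,275),.016),("pot",(190,265),.025),("chip",(203,218),.01),("loupe",(230,239),.02)]: print(n,ray(c,[uv],z).round(3))
s=load("side");print(ray(s,[(310,186)],.012),proj(c,[*ray(s,[(310,186)],.012)[0],.012]))
i=c["img"][170:310,160:400];cv2.imwrite("pics/crop1.png",cv2.resize(i,(800,467),interpolation=cv2.INTER_CUBIC)[:,:,::-1])
E
python3 -m pendant '[0,0,-0.25,0,0,0,0, 0,0,-0.25,0,0,0,0, 0,0,-0.25,0,0,0,0, 0,0,-0.2,0,0,0,0]'
```

```text
tc [[0.487 0.263]]
tcase [[0.48  0.167]]
tp [[0.49 0.06]]
case [[0.427 0.35 ]]
pot [[0.45  0.433]]
chip [[0.57  0.409]]
loupe [[0.515 0.337]]
[[ 0.65664475 -0.06616419]] [[391.28502061 183.95456707]]
t: 0.5
tool_pos: [0.6498, -0.0001, 0.4345]
tool_rot: [0.001, 0.707, 0.707, 0.001]
force: [1.4, -0.9, 0.8]
width: 0.0868
grip_force: 0.0
```

View pics/crop1.png

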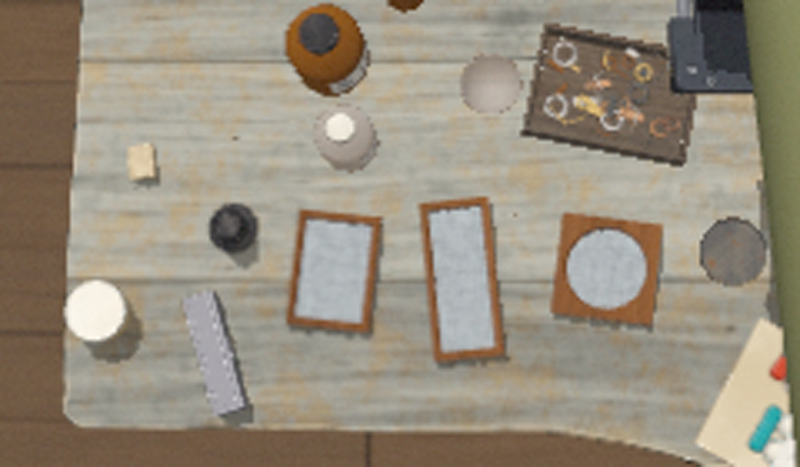

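Pot (95,310 in crop), loupe (233,228), case (213,352), chip (142,162), and trays at (335,272), (463,280) and (608,268) are all clear. Next I'll measure them by mask while the arm swings over the pot, which uncovers the right side.

```bash
python3 -m pendant '[0.2,-0.09,0,0,0,0,0, 0.2,-0.09,0,0,0,0,0, 0.2,-0.09,0,0,0,0,0, 0.2,-0.09,0,0,0,0,0, 0.2,-0.09,0,0,0,0,0, 0.2,-0.09,0,0,0,0,0, 0.2,-0.09,0,0,0,0,0, 0.2,-0.09,0,0,0,0,0, 0.2,-0.09,0,0,0,0,0, 0.2,-0.09,0,0,0,0,0, 0.2,-0.09,0,0,0,0,0]'
cat > meas.py <<'E'
from h import *
def rect(c,win,f,z,big=True):
    x0,y0,x1,y1=win
    hsv=cv2.cvtColor(cv2.resize(c["img"][y0:y1,x0:x1],None,fx=4,fy=4,interpolation=cv2.INTER_CUBIC),cv2.COLOR_RGB2HSV).astype(int)
    m=f(hsv[...,0],hsv[...,1],hsv[...,2]).astype(np.uint8)
    m=cv2.morphologyEx(m,cv2.MORPH_OPEN,np.ones((3,3)))
    k=max(cv2.findContours(m,cv2.RETR_EXTERNAL,cv2.CHAIN_APPROX_NONE)[0],key=cv2.contourArea).reshape(-1,2)
    p=ray(c,(k+.5)/4-.5+[x0,y0],z)
    ce,(w,h),a=cv2.minAreaRect((p*1000).astype(np.float32))
    if w>h:w,h,a=h,w,a+90
    # long axis angle from world y (about +z), degrees
    return np.round(ce,1),round(w,1),round(h,1),round((a+90)%180-90,1)
E
python3 - <<'E'
from meas import *
c=load("top")
br=lambda h,s,v:(h<14)&(s>110)&(v>60)
for n,w in[("tc",(240,228,280,277)),("tcase",(282,225,316,284)),("tp",(322,230,364,272))]:
    print(n,rect(c,w,br,.008))
i=cv2.cvtColor(c["img"],cv2.COLOR_RGB2HSV)
for n,p in[("case",(224,275)),("pot",(189,264)),("bench",(240,290)),("bench2",(210,240))]:print(n,i[p[1],p[0]])
print("case",rect(c,(210,255,238,298),lambda h,s,v:(h>110)&(v>110),.016))
print("pot",rect(c,(176,248,204,284),lambda h,s,v:(s<45)&(v>200),.025))
E
python3 - <<'E'
from h import *
c=snap("top","top1")
E
```

```text
t: 1.6
tool_pos: [0.451, 0.4413, 0.4312]
tool_rot: [0.0, 0.707, 0.707, -0.0]
force: [1.0, 0.2, -0.2]
width: 0.0872
grip_force: 0.0
tc (array([488.5, 268.2]), 54.0, 86.1, 86.1)
tcase (array([478.3, 191.7]), 4.5, 89.0, -84.1)
tp (array([473.5,  63.2]), 42.3, 74.3, -7.5)
case [137  10 173]
pot [ 22  19 248]
bench [ 19  52 172]
bench2 [ 20  34 189]
case (array([426.5, 349.9]), 26.4, 90.4, -72.8)
pot (array([456.1, 438.6]), 43.4, 43.7, -74.7)
```

View pics/top1.png

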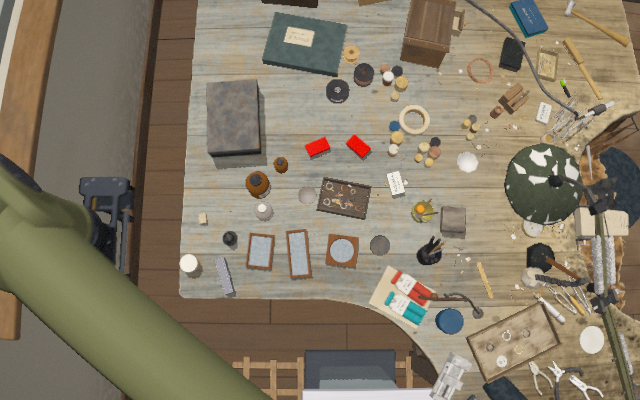

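The carton is at (396,183), an off-white box with a label whose side-view match gave (0.657,-0.066). The block is at (453,220). I'll refine the trays by their felt and measure the carton.

Run:
```python
from meas import *
c=load("top1")
felt=lambda h,s,v:(h>60)&(h<140)&(v>110)
for n,w in[("tc",(240,228,280,277)),("tcase",(282,225,316,284)),("tp",(322,230,364,272))]:
    print(n,rect(c,w,felt,.004))
    c2=rect(c,w,lambda h,s,v:(s>70),.008); print("  outer",c2)
print("carton",rect(c,(380,165,412,202),lambda h,s,v:(s<40)&(v>205),.012))
i=cv2.cvtColor(c["img"],cv2.COLOR_RGB2HSV)
for y in range(166,202,3):print([tuple(map(int,i[y,x])) for x in range(384,410,4)])
for n,w,u in[("t",(160,160,320,310),0)]:
    pass
im=c["img"][150:310,180:480];cv2.imwrite("pics/crop2.png",cv2.resize(im,(800,427),interpolation=cv2.INTER_CUBIC)[:,:,::-1])
```

```text
tc (array([488.6, 265.1]), 47.9, 71.7, 84.5)
  outer (array([487.7, 261.8]), 71.0, 88.1, 85.0)
tcase (array([482.7, 169.5]), 37.3, 103.8, -84.1)
  outer (array([480.7, 168.4]), 54.4, 122.9, -84.1)
tp (array([490.7,  61.7]), 55.9, 56.0, 89.8)
  outer (array([489.4,  60.2]), 78.1, 78.5, -7.3)
carton (array([660.7, -76.6]), 34.5, 57.2, -76.0)
[(23, 20, 166), (23, 24, 169), (26, 22, 163), (25, 19, 160), (28, 22, 154), (24, 22, 165), (24, 29, 167)]
[(28, 22, 154), (25, 19, 148), (27, 19, 148), (30, 22, 151), (26, 14, 147), (21, 23, 153), (21, 43, 141)]
[(21, 26, 160), (25, 20, 150), (24, 20, 206), (21, 18, 239), (23, 27, 162), (23, 37, 167), (24, 29, 169)]
[(22, 30, 164), (21, 18, 244), (80, 4, 192), (21, 17, 240), (20, 22, 177), (19, 54, 164), (19, 44, 170)]
[(20, 36, 165), (21, 18, 242), (20, 16, 239), (21, 15, 235), (22, 20, 233), (19, 42, 165), (23, 30, 168)]
[(19, 26, 160), (21, 21, 196), (21, 15, 233), (21, 18, 237), (22, 19, 241), (20, 20, 191), (20, 36, 161)]
[(25, 27, 160), (21, 23, 153), (19, 18, 237), (20, 19, 238), (21, 20, 240), (16, 18, 209), (19, 31, 156)]
[(16, 36, 119), (19, 41, 117), (21, 20, 240), (27, 11, 214), (22, 20, 240), (20, 27, 114), (18, 43, 119)]
[(23, 24, 177), (21, 41, 181), (20, 22, 242), (83, 5, 191), (21, 20, 241), (23, 10, 235), (28, 25, 174)]
[(21, 57, 179), (19, 57, 183), (21, 22, 240), (22, 20, 241), (20, 12, 130), (22, 21, 133), (32, 20, 178)]
[(20, 68, 188), (20, 61, 185), (18, 48, 117), (23, 17, 118), (18, 22, 114), (30, 23, 131), (26, 23, 164)]
[(19, 74, 186), (23, 36, 171), (21, 37, 180), (23, 46, 176), (24, 22, 175), (25, 17, 168), (24, 22, 162)]
```

View pics/crop2.png

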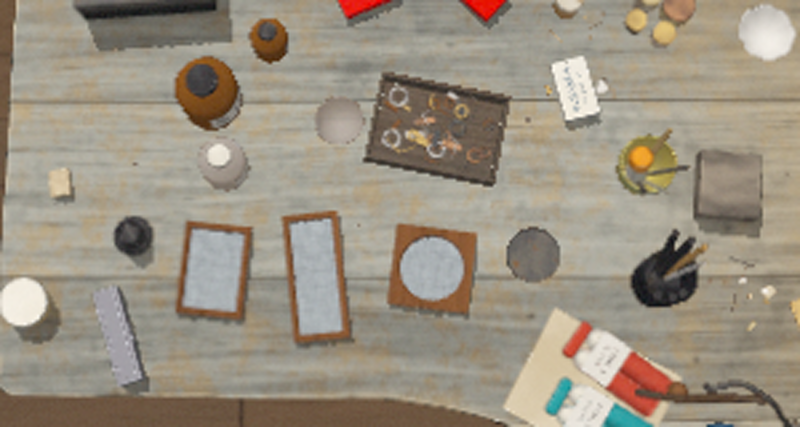

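Sizes match what was given, to a few mm:

| Thing | Centre (mm) | Long axis |
|---|---|---|
| pot | (456,439) | – |
| case | (427,350) | +17° |
| carton | (661,-77) | +14° |
| tray_carton | (488,264.5) | -5° |
| tray_case | (482,169) | +6° |
| tray_pot | (490,61.5) | – |

The pot comes first.

```bash
python3 -m pendant '[-0.015,0.025,0.24,0,0,0,0, 0,0,0.25,0,0,0,0, 0,0,0.25,0,0,0,0, 0,0,0.25,0,0,0,0, 0,0,0.25,0,0,0,0, 0,0,0.25,0,0,0,0, 0,0,0.25,0,0,0,0, 0,0,0.1,0,0,0,0, 0,0,0.1,0,0,0,0, 0,0,0.05,0,0,0,0, 0,0,0,0,0,0,0]' 15
python3 -c "
from workcell import robot
print(robot.observe()['joints'].round(2) if hasattr(robot.observe()['joints'],'round') else robot.observe()['joints'])"
```

```text
t: 2.75
tool_pos: [0.4562, 0.4358, 0.0317]
tool_rot: [-0.0, 0.707, 0.707, -0.002]
force: [-0.0, -0.6, 0.7]
width: 0.0869
grip_force: 0.0
[-0.55  0.48 -0.32  1.7   0.17  0.99 -0.93]
```

```bash
python3 -m pendant '[0.01,0,0.048,0,0,0,0, 0,0,0,0,0,0,0, 0,0,0,0,0,0,1, 0,0,0,0,0,0,1, 0,0,0,0,0,0,1, 0,0,0,0,0,0,1, 0,0,0,0,0,0,1, 0,0,0,0,0,0,1, 0,0,0,0,0,0,1, 0,0,0,0,0,0,1]' 15
```

```text
t: 3.75
tool_pos: [0.4569, 0.439, 0.024]
tool_rot: [0.0, 0.707, 0.707, -0.0]
force: [-1.2, -0.4, 1.0]
width: 0.0438
grip_force: 15.0
```

```bash
python3 -m pendant '[0,0,-0.1,0,0,0,1, 0,0,-0.2,0,0,0,1, 0,0,-0.2,0,0,0,1, 0,0,-0.15,0,0,0,1, -0.189,0.0165,0,0,0,0,1, -0.189,0.0165,0,0,0,0,1, -0.189,0.0165,0,0,0,0,1, -0.189,0.0165,0,0,0,0,1, -0.189,0.0165,0,0,0,0,1, -0.189,0.0165,0,0,0,0,1, -0.189,0.0165,0,0,0,0,1, -0.189,0.0165,0,0,0,0,1]'
python3 -m pendant '[-0.189,0.0165,0,0,0,0,1, -0.189,0.0165,0,0,0,0,1, 0,0,0,0,0,0,1, 0,0,0,0,0,0,1]'
```

```text
t: 4.95
tool_pos: [0.4832, 0.1349, 0.1539]
tool_rot: [0.0, 0.707, 0.707, 0.0]
force: [0.4, 0.2, -1.7]
width: 0.0436
grip_force: 15.0
t: 5.35
tool_pos: [0.4899, 0.0602, 0.1539]
tool_rot: [-0.0, 0.708, 0.706, 0.0]
force: [-0.8, -0.1, -0.7]
width: 0.0441
grip_force: 15.0
```

```bash
python3 -m pendant '[0,0,0.2,0,0,0,1, 0,0,0.2,0,0,0,1, 0,0,0.12,0,0,0,1, 0,0,0.05,0,0,0,1, 0,0,0.03,0,0,0,1, 0,0,0,0,0,0,1, 0,0,0,0,0,0,1]'
```

```text
t: 6.05
tool_pos: [0.4912, 0.0615, 0.0352]
tool_rot: [0.001, 0.707, 0.707, 0.001]
force: [0.6, -0.6, 0.2]
width: 0.0442
grip_force: 15.0
```

Run:
```python
from h import *
c=snap("side","side1"); im=c["img"][170:270,300:440]
cv2.imwrite("pics/side1c.png",cv2.resize(im,(700,500),interpolation=cv2.INTER_CUBIC)[:,:,::-1])
```

```text
(no output)
```

View pics/side1c.png

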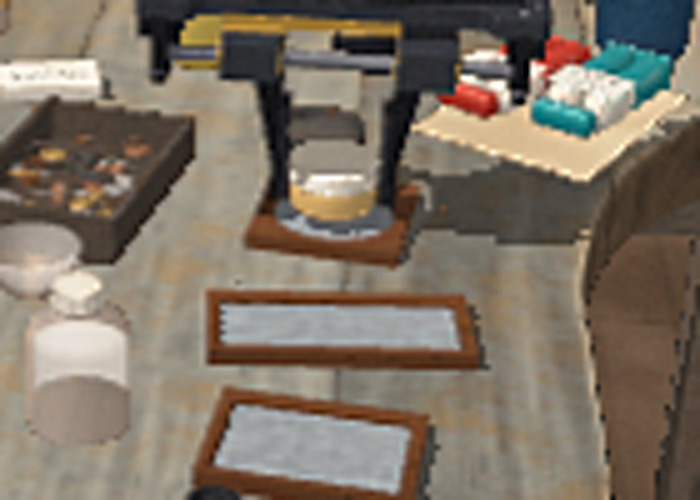

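The pot is held upright over the recess (crop 335,190), just above the floor. I'll lower it gently.

```bash
python3 -m pendant '[0,0,0.015,0,0,0,1, 0,0,0.01,0,0,0,1, 0,0,0.007,0,0,0,1, 0,0,0,0,0,0,1]'
```

```text
t: 6.5
tool_pos: [0.4902, 0.0609, 0.0279]
tool_rot: [0.0, 0.707, 0.707, 0.0]
force: [-1.1, 0.6, 2.8]
width: 0.0439
grip_force: 15.0
```

```bash
python3 -m pendant '[0,0,0,0,0,0,0.38, 0,0,0,0,0,0,0.38, 0,0,0,0,0,0,0.38, 0,0,-0.1,0,0,0,0.38, 0,0,-0.2,0,0,0,0.38, 0,0,-0.2,0,0,0,0, 0,0,-0.1,0,0,0,0]'
python3 -m pendant '[0.206,-0.045,0,0,0,0,0, 0.206,-0.045,0,0,0,0,0, 0.206,-0.045,0,0,0,0,0, 0.206,-0.045,0,0,0,0,0, 0.206,-0.045,0,0,0,0,0, 0.206,-0.045,0,0,0,0,0, 0.206,-0.045,0,0,0,0,0, 0,0,0,0,0,1,0, 0,0,0,0,0,1,0, 0,0,0,0,0,1,0, 0,0,0,0,0,1,0, 0,0,0,0,0,1,0]'
python3 -m pendant '[0,0,0,0,0,1,0, 0,0,0,0,0,1,0, 0,0,0,0,0,1,0, 0,0,0,0,0,1,0, 0,0,0,0,0,1,0, 0,0,0,0,0,1,0, 0,0,0,0,0,1,0, 0,0,0,0,0,1,0, 0,0,0,0,0,1,0, 0,0,0,0,0,1,0, 0,0,0,0,0,0.9,0, 0,0,0,0,0,0,0]'
cat > go.py <<'E'
import sys,numpy as np
from workcell import robot
from scipy.spatial.transform import Rotation as Ro
x,y,z,ya=map(float,sys.argv[1:])   # metres, wanted tool-y heading (deg)
s=robot.observe();q=s["tool_rot"];R=Ro.from_quat([q[1],q[2],q[3],q[0]]).as_matrix()
h=np.degrees(np.arctan2(R[1,1],R[0,1]))
print("heading",h.round(1),"tilt",np.degrees(np.arccos(-R[2,2])).round(2),"j7",round(s["joints"][6],2),"pos",np.round(s["tool_pos"],4))
print("shift units",(R.T@(np.array([x,y,z])-s["tool_pos"])/.2).round(3),"turn units",((-(ya-h)+90)%180-90)*np.pi/180/.08)
E
python3 go.py .4265 .350 .0225 -72.8
```

```text
t: 7.2
tool_pos: [0.4917, 0.0613, 0.1511]
tool_rot: [0.002, 0.707, 0.707, 0.002]
force: [0.2, 0.0, -0.8]
width: 0.0628
grip_force: 0.0
t: 8.4
tool_pos: [0.4269, 0.3494, 0.1473]
tool_rot: [0.0, 0.834, 0.551, -0.0]
force: [-1.3, -0.3, 0.6]
width: 0.087
grip_force: 0.0
t: 9.6
tool_pos: [0.427, 0.3493, 0.1474]
tool_rot: [0.0, 0.989, 0.149, -0.0]
force: [-0.4, -0.1, -0.5]
width: 0.0871
grip_force: 0.0
heading -72.9 tilt 0.01 j7 -2.05 pos [0.427  0.3493 0.1474]
shift units [-0.001 -0.004  0.624] turn units -0.019416451213639146
```

```bash
python3 -m pendant '[0,0,0.2,0,0,0,0.45, 0,0,0.15,0,0,0,0.45, 0,0,0.1,0,0,0,0.45, 0,0,0,0,0,0,0.45, 0,0,0,0,0,0,0.45]'
python3 go.py .4265 .350 .0225 -72.8
python3 - <<'E'
from h import *
c=snap("side","side2"); im=c["img"][190:310,330:470]
cv2.imwrite("pics/side2c.png",cv2.resize(im,(700,600),interpolation=cv2.INTER_CUBIC)[:,:,::-1])
E
```

```text
t: 10.1
tool_pos: [0.4271, 0.3495, 0.0578]
tool_rot: [-0.0, 0.989, 0.149, -0.0]
force: [-0.6, -0.4, 0.3]
width: 0.055
grip_force: 0.0
heading -72.8 tilt 0.01 j7 -2.07 pos [0.4271 0.3495 0.0578]
shift units [-0.002 -0.003  0.177] turn units -0.004352585025460837
```

View pics/side2c.png

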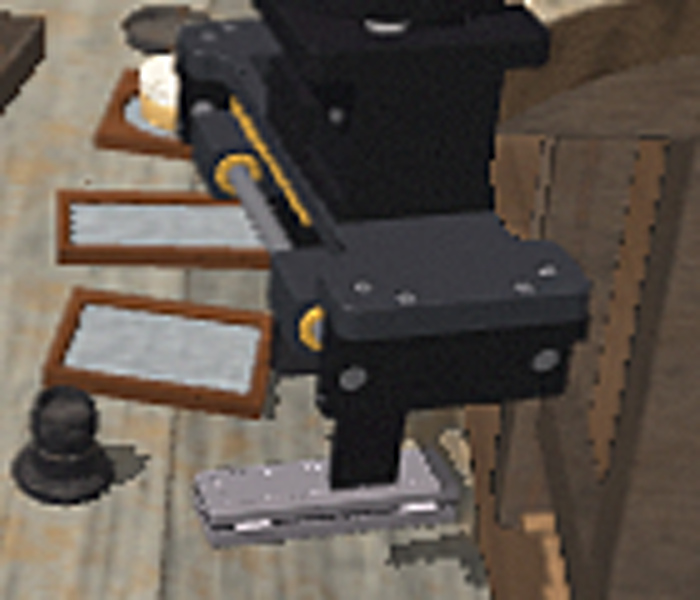

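The case (crop 195–455, 480–540) sits below the jaws, with one finger on each side. Going down.

```bash
python3 -m pendant '[0,0,0.1,0,0,0,0.45, 0,0,0.05,0,0,0,0.45, 0,0,0.026,0,0,0,0.45, 0,0,0,0,0,0,0.45, 0,0,0,0,0,0,1, 0,0,0,0,0,0,1, 0,0,0,0,0,0,1, 0,0,0,0,0,0,1, 0,0,0,0,0,0,1, 0,0,0,0,0,0,1, 0,0,0,0,0,0,1]' 20
python3 go.py .4815 .169 .15 -84.1
```

```text
t: 11.25
tool_pos: [0.4273, 0.3497, 0.0228]
tool_rot: [-0.0, 0.989, 0.149, 0.0]
force: [-0.3, 0.4, 3.0]
width: 0.0243
grip_force: 20.0
heading -72.9 tilt 0.05 j7 -2.08 pos [0.4273 0.3497 0.0228]
shift units [-0.006  0.943 -0.636] turn units 2.4481415730494756
```

```bash
python3 -m pendant '[0,0,-0.1,0,0,0,1, 0,0,-0.2,0,0,0,1, 0,0,-0.2,0,0,0,1, 0,0,-0.13,0,0,0,1, 0,0.19,0,0,0,0,1, 0,0.19,0,0,0,0,1, 0,0.19,0,0,0,0,1, 0,0.19,0,0,0,0,1, 0,0.18,0,0,0,0,1, 0,0,0,0,0,1,1, 0,0,0,0,0,1,1, 0,0,0,0,0,0.45,1]'
python3 -m pendant '[0,0,0.2,0,0,0,1, 0,0,0.2,0,0,0,1, 0,0,0.1,0,0,0,1, 0,0,0.05,0,0,0,1, 0,0,0,0,0,0,1]'
python3 go.py .4815 .169 .027 -84.1
python3 - <<'E'
from h import *
c=snap("side","side3"); im=c["img"][190:290,320:460]
cv2.imwrite("pics/side3c.png",cv2.resize(im,(700,500),interpolation=cv2.INTER_CUBIC)[:,:,::-1])
E
```

```text
t: 12.45
tool_pos: [0.4821, 0.169, 0.1478]
tool_rot: [0.0, 0.999, 0.05, -0.0]
force: [-0.3, 1.0, -1.0]
width: 0.024
grip_force: 20.0
t: 12.95
tool_pos: [0.4813, 0.1692, 0.037]
tool_rot: [0.0, 0.999, 0.051, -0.001]
force: [-0.3, 0.1, -0.4]
width: 0.0238
grip_force: 20.0
heading -84.1 tilt 0.17 j7 -1.88 pos [0.4813 0.1692 0.037 ]
shift units [0.001 0.001 0.05 ] turn units -0.0017163300227979051
```

View pics/side3c.png

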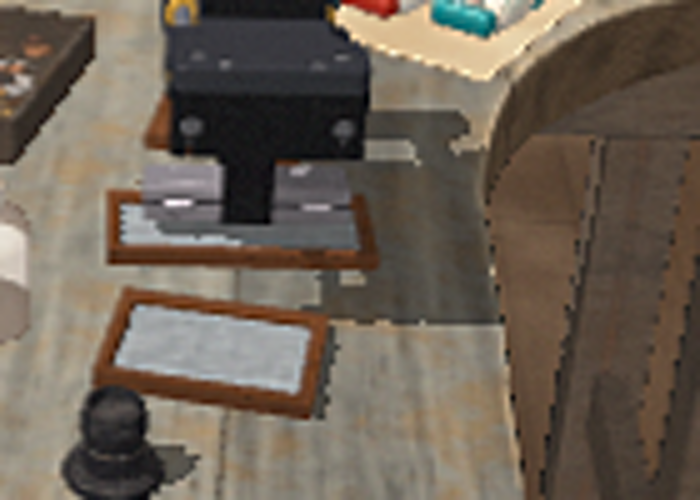

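The case hangs aligned over its recess, which leaves even margins (crop 140–350). I'll lower it, release, and check the yellow jar near the carton.

```bash
python3 -m pendant '[0,0,0.02,0,0,0,1, 0,0,0.015,0,0,0,1, 0,0,0.01,0,0,0,1, 0,0,0.003,0,0,0,1, 0,0,0,0,0,0,1]'
python3 -m pendant '[0,0,0,0,0,0,0.5, 0,0,0,0,0,0,0.5, 0,0,-0.03,0,0,0,0.5, 0,0,-0.2,0,0,0,0.5, 0,0,-0.2,0,0,0,0.2, 0,0,-0.2,0,0,0,0.2]'
python3 go.py .6607 -.0766 .15 -76
python3 - <<'E'
from h import *
s=load("side");t=load("top1")
print("jar",ray(s,[(340,181)],0),ray(t,[(422,213)],[.0]),ray(t,[(424,210)],.06))
print("white bits",ray(t,[(404,183)],.005))
E
```

```text
t: 13.5
tool_pos: [0.4824, 0.1697, 0.0289]
tool_rot: [-0.0, 0.999, 0.051, 0.0]
force: [-0.5, -0.6, -1.4]
width: 0.0236
grip_force: 20.0
t: 14.1
tool_pos: [0.4822, 0.1696, 0.1567]
tool_rot: [-0.0, 0.999, 0.051, 0.0]
force: [1.0, 0.2, 0.0]
width: 0.052
grip_force: 0.0
heading -84.1 tilt 0.01 j7 -1.87 pos [0.4822 0.1696 0.1567]
shift units [0.762 1.316 0.033] turn units -1.7682354855178224
jar [[ 0.57897528 -0.14337729]] [[ 0.58382258 -0.14431715]] [[ 0.58047146 -0.13669444]]
white bits [[ 0.66087532 -0.1000292 ]]
```

Run:
```python
from h import *
a=load("top1")["img"][160:208,370:430];b=load("side")["img"][165:205,280:340]
A=cv2.resize(a,(600,480),interpolation=cv2.INTER_CUBIC);cv2.imwrite("pics/cart.png",A[:,:,::-1])
cv2.imwrite("pics/cart_s.png",cv2.resize(b,(600,400),interpolation=cv2.INTER_CUBIC)[:,:,::-1])
```

```text
(no output)
```

View pics/cart.png

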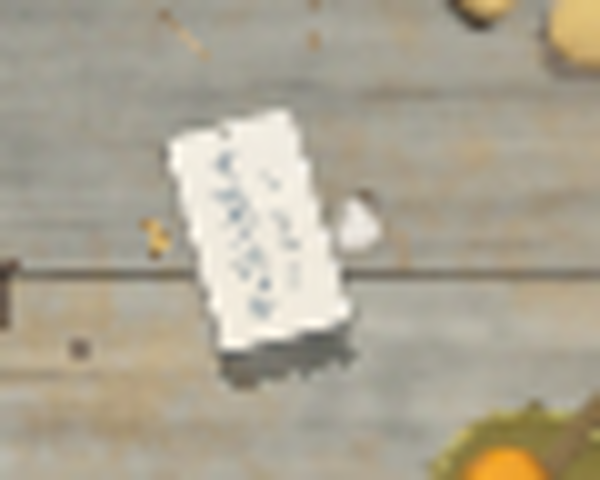

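View pics/cart_s.png

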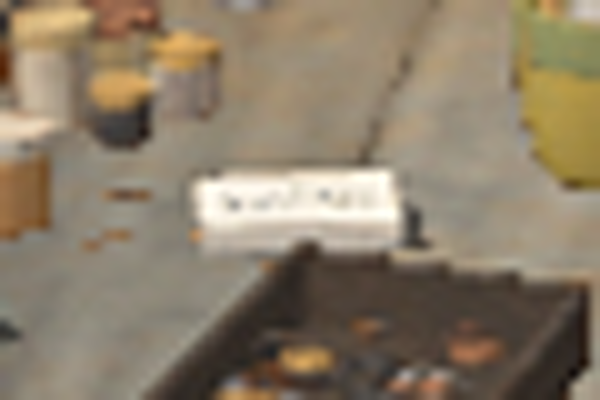

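There's a small white crumb against the carton's right flank (360,222) and a yellow flake at (157,238). I'll grip 19 mm towards the far (+x) end, where both flanks are free.

```bash
python3 go.py .6791 -.072 .15 -76
python3 -m pendant '[0.12,0.18,0,0,0,0,0.3, 0.12,0.18,0,0,0,0,0.3, 0.12,0.18,0,0,0,0,0.3, 0.12,0.18,0,0,0,0,0.3, 0.12,0.18,0,0,0,0,0.3, 0.12,0.18,0,0,0,0,0.3, 0.12,0.18,0,0,0,0,0.3, 0,0,0,0,0,-1,0.42, 0,0,0,0,0,-0.77,0.42, 0,0,0,0,0,0,0.42]'
python3 go.py .6791 -.072 .05 -76
```

```text
heading -84.1 tilt 0.01 j7 -1.87 pos [0.4822 0.1696 0.1567]
shift units [0.855 1.303 0.033] turn units -1.7682354855178224
t: 15.1
tool_pos: [0.6754, -0.064, 0.1549]
tool_rot: [-0.0, 0.993, 0.122, 0.0]
force: [-0.1, -0.4, 0.8]
width: 0.0516
grip_force: 0.0
heading -76.0 tilt 0.02 j7 -1.25 pos [ 0.6754 -0.064   0.1549]
shift units [0.008 0.043 0.524] turn units -0.004626837272735468
```

```bash
python3 -m pendant '[0.008,0.043,0.2,0,0,0,0.42, 0,0,0.2,0,0,0,0.42, 0,0,0.12,0,0,0,0.42, 0,0,0,0,0,0,0.42, 0,0,0,0,0,0,0.42]'
python3 go.py .6791 -.072 .0225 -76
python3 - <<'E'
from h import *
c=snap("side","side4"); im=c["img"][130:220,260:370]
cv2.imwrite("pics/side4c.png",cv2.resize(im,(700,573),interpolation=cv2.INTER_CUBIC)[:,:,::-1])
E
```

```text
t: 15.6
tool_pos: [0.6792, -0.0713, 0.0515]
tool_rot: [0.0, 0.993, 0.122, 0.0]
force: [-0.2, 0.2, 0.8]
width: 0.0503
grip_force: 0.0
heading -76.0 tilt 0.02 j7 -1.23 pos [ 0.6792 -0.0713  0.0515]
shift units [-0.002  0.003  0.145] turn units -0.002314860667772795
```

View pics/side4c.png

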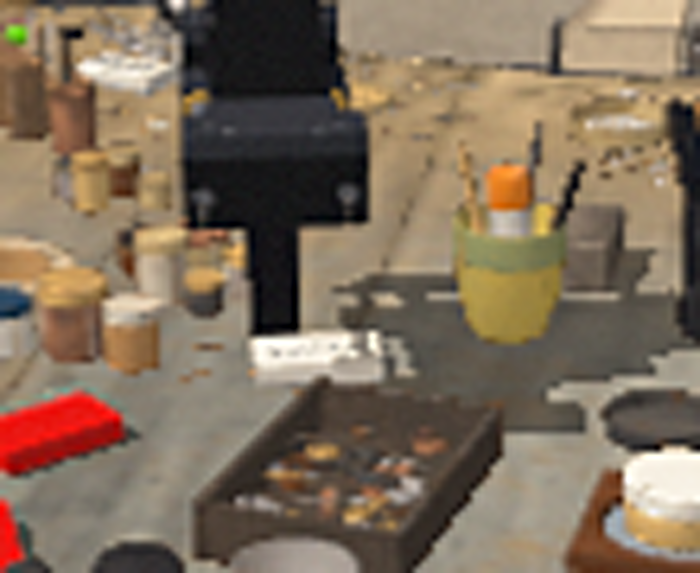

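The finger (crop 275,325) stands over the carton's far end, clear of the vials and the jar. Down and grip.

```bash
python3 -m pendant '[0,0.003,0.08,0,0,0,0.42, 0,0,0.04,0,0,0,0.42, 0,0,0.025,0,0,0,0.42, 0,0,0,0,0,0,0.42, 0,0,0,0,0,0,1, 0,0,0,0,0,0,1, 0,0,0,0,0,0,1, 0,0,0,0,0,0,1, 0,0,0,0,0,0,1, 0,0,0,0,0,0,1]' 15
python3 go.py .6791 -.072 .0225 -76
```

```text
t: 16.65
tool_pos: [0.6795, -0.0722, 0.0223]
tool_rot: [0.0, 0.993, 0.122, 0.0]
force: [0.1, -0.2, 1.9]
width: 0.0338
grip_force: 15.0
heading -76.0 tilt 0.05 j7 -1.23 pos [ 0.6795 -0.0722  0.0223]
shift units [-0.002 -0.002 -0.001] turn units 0.0014736989037813027
```

Gripped at 33.8 mm width. I'll lift, and check the white bottle's clearance near the carton tray before going there.

```bash
python3 -m pendant '[0,0,-0.05,0,0,0,1, 0,0,-0.2,0,0,0,1, 0,0,-0.2,0,0,0,1, 0,0,-0.2,0,0,0,1]'
python3 go.py .5074 .2628 .15 -95
python3 - <<'E'
from h import *
s=load("side3");t=load("top1")
# white bottle: side crop: base rows ~ (side1c) 80,420 ->(316,254); cap top (80,280)->(316,226); widths 25..130 -> 305..326
print("base",ray(s,[(316,253)],0),"edges",ray(s,[(305,248),(326,248)],0))
print("top-cam cap",[ray(t,[(180+219*.375,150+153*.375)],z).round(3).tolist() for z in(.03,.05,.07)])
b=ray(s,[(316,250)],0)[0]
print([proj(s,[*b,z]).round(0).tolist() for z in(.03,.05,.07)])
E
```

```text
t: 17.05
tool_pos: [0.6787, -0.0724, 0.1534]
tool_rot: [0.0, 0.993, 0.122, -0.0]
force: [0.8, 0.8, -0.9]
width: 0.0337
grip_force: 15.0
heading -76.0 tilt 0.03 j7 -1.24 pos [ 0.6787 -0.0724  0.1534]
shift units [-0.426 -1.833  0.017] turn units 4.14403529264509
base [[0.58553373 0.24746604]] edges [[0.61197436 0.23233933]
 [0.56761303 0.22563346]]
top-cam cap [[[0.593, 0.258]], [[0.589, 0.255]], [[0.585, 0.253]]]
[[[316.0, 238.0]], [[316.0, 230.0]], [[316.0, 221.0]]]
```

The bottle, at (0.587,0.25) and about 60 mm high, clears the body by about 20 mm. Traversing.

```bash
python3 -m pendant '[-0.043,-0.184,0,0,0,0,1, -0.043,-0.184,0,0,0,0,1, -0.043,-0.184,0,0,0,0,1, -0.043,-0.184,0,0,0,0,1, -0.043,-0.184,0,0,0,0,1, -0.043,-0.184,0,0,0,0,1, -0.043,-0.184,0,0,0,0,1, -0.043,-0.184,0,0,0,0,1, -0.043,-0.184,0,0,0,0,1, -0.043,-0.184,0,0,0,0,1, 0,0,0,0,0,1,1, 0,0,0,0,0,1,1]'
python3 -m pendant '[0,0,0,0,0,1,1, 0,0,0,0,0,1,1, 0,0,0,0,0,0.15,1, 0,0,0.2,0,0,0,1, 0,0,0.2,0,0,0,1, 0,0,0.1,0,0,0,1, 0,0,0,0,0,0,1]'
python3 go.py .5074 .2628 .027 -95
python3 - <<'E'
from h import *
c=snap("side","side5"); im=c["img"][200:300,310:450]
cv2.imwrite("pics/side5c.png",cv2.resize(im,(700,500),interpolation=cv2.INTER_CUBIC)[:,:,::-1])
E
```

```text
t: 18.25
tool_pos: [0.5055, 0.2656, 0.1523]
tool_rot: [-0.0, 0.999, 0.042, 0.0]
force: [0.8, -1.3, -1.3]
width: 0.034
grip_force: 15.0
t: 18.95
tool_pos: [0.504, 0.2624, 0.0485]
tool_rot: [0.002, 0.999, -0.043, -0.003]
force: [-0.5, -0.5, -1.2]
width: 0.034
grip_force: 15.0
heading -94.9 tilt 0.41 j7 -2.21 pos [0.504  0.2624 0.0485]
shift units [ 0.017 -0.004  0.107] turn units 0.012347145184679416
```

View pics/side5c.png

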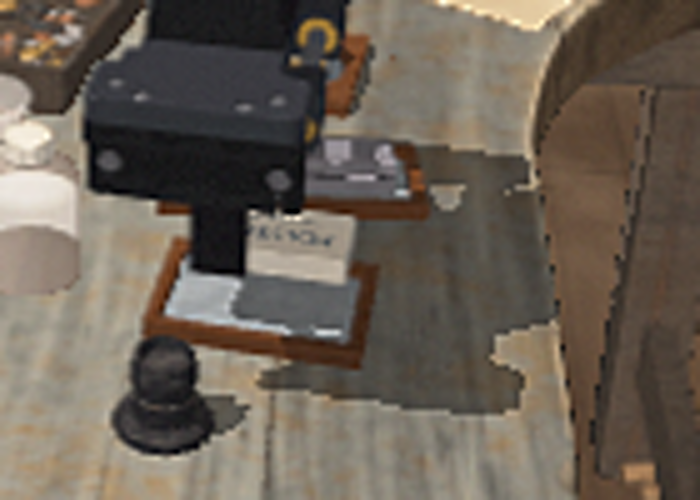

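The carton hangs level over its recess (crop 245–355) and the case sits in its tray behind. Lowering.

```bash
python3 -m pendant '[0.017,-0.004,0.05,0,0,0,1, 0,0,0.03,0,0,0,1, 0,0,0.015,0,0,0,1, 0,0,0.008,0,0,0,1, 0,0,0.003,0,0,0,1, 0,0,0,0,0,0,1]'
```

```text
t: 19.6
tool_pos: [0.5102, 0.2645, 0.0307]
tool_rot: [-0.0, 0.999, -0.044, 0.0]
force: [-0.1, 0.5, 0.1]
width: 0.0335
grip_force: 15.0
```

```bash
python3 -m pendant '[-0.01,0.006,0.01,0,0,0,1, 0,0,0.005,0,0,0,1, 0,0,0,0,0,0,1]'; python3 go.py .5074 .2628 .0263 -95
```

```text
t: 19.9
tool_pos: [0.5077, 0.2633, 0.0274]
tool_rot: [0.0, 0.999, -0.044, -0.0]
force: [-0.1, 0.1, -0.1]
width: 0.0337
grip_force: 15.0
heading -95.0 tilt 0.02 j7 -2.21 pos [0.5077 0.2633 0.0274]
shift units [-0.001  0.003  0.005] turn units -0.003200160256988223
```

Within about 1 mm of the floor. One more small step, then release, rise and look.

```bash
python3 -m pendant '[0,0,0.005,0,0,0,1, 0,0,0,0,0,0,1, 0,0,0,0,0,0,0.47, 0,0,0,0,0,0,0.47, 0,0,0,0,0,0,0.47, 0,0,-0.05,0,0,0,0.47, 0,0,-0.2,0,0,0,0.47, 0,0,-0.25,0,0,0,0.47, 0,0,-0.25,0,0,0,0.47, 0,0,-0.25,0,0,0,0.47]'
python3 -m pendant '[0,0.2,0,0,0,0,0.47, 0,0.2,0,0,0,0,0.47, 0,0.2,0,0,0,0,0.47, 0,0.2,0,0,0,0,0.47, 0,0.2,0,0,0,0,0.47, 0,0.2,0,0,0,0,0.47, 0.2,0.1,0,0,0,0,0.47, 0.2,0.1,0,0,0,0,0.47, 0.2,0.1,0,0,0,0,0.47, 0,0,0,0,0,0,0.47]'
python3 - <<'E'
from h import *
c=snap("top","top2");snap("side","side6")
a=cv2.resize(c["img"][200:300,170:370],(800,400),interpolation=cv2.INTER_CUBIC)
cv2.imwrite("pics/top2c.png",a[:,:,::-1])
b=load("side6")["img"][180:300,290:440];cv2.imwrite("pics/side6c.png",cv2.resize(b,(750,600),interpolation=cv2.INTER_CUBIC)[:,:,::-1])
E
```

```text
t: 20.9
tool_pos: [0.5074, 0.2631, 0.2287]
tool_rot: [0.0, 0.999, -0.044, -0.0]
force: [0.4, -0.1, -0.2]
width: 0.0459
grip_force: 0.0
t: 21.9
tool_pos: [0.6038, -0.0506, 0.225]
tool_rot: [0.002, 0.999, -0.047, -0.0]
force: [-0.9, -0.9, -0.1]
width: 0.0462
grip_force: 0.0
```

View pics/top2c.png

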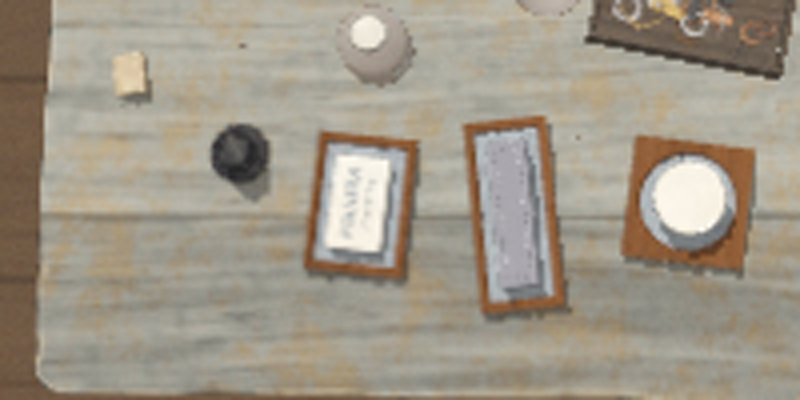

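View pics/side6c.png

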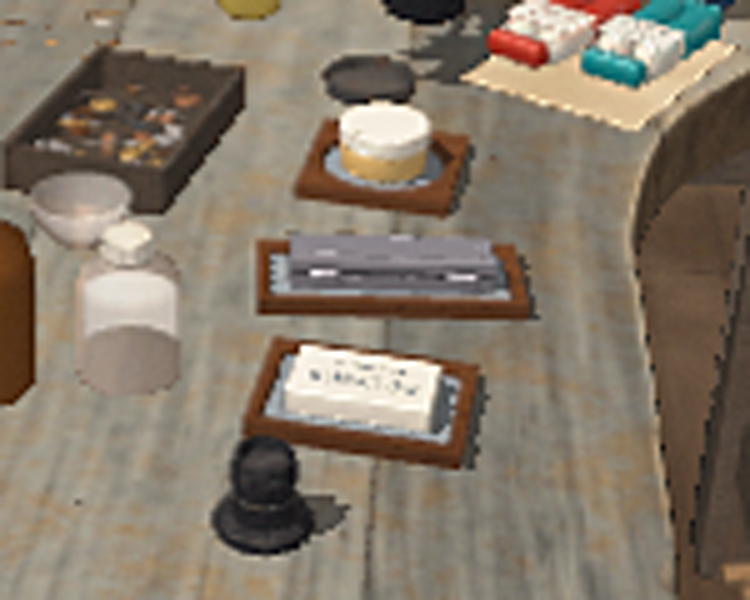

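All three containers sit flat inside their recesses: carton (361,203), case (511,210), pot (690,200) in the top crop. The loupe and chip are where they were, and the arm is clear.

```bash
python3 -c "
from workcell import robot
print(robot.finish_job())"
```

```text
the job is handed in; nothing more can be done
None
```

The carton, pot and case each sit flat in their own tray, set down rather than dropped. The blocks and loupe weren't touched, and the job is handed in at about 22 s of the 88 s; no verdict came back.

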